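# Pluck a coffee dose tube from the slanted rack and stand it on the brewing scale

## Robot

A 6-joint arm with a two-finger parallel gripper is mounted at the origin on the work surface. World frame = base frame: x ahead of the robot, y to its left, z up, the work surface at z = 0. Lengths are in m, angles in rad, forces in N, time in s.
With the tool pointing down it reaches from about 0.35 to 0.975 m from the base axis. Payload 4.9 kg.
Tool frame: the origin (TCP) lies at the very end of the fingers, on their centre line; the grasp point (between the pads) lies 19 mm behind it (manip.hold_point_z is the distance from the TCP to the grasp point, in m); z points along the fingers, y is the direction in which the jaws open and shut (so a half turn about z gives the same grasp; the last joint's range is limited). The gripper opens to 85 mm and grips with 20 to 120 N. Pads are 22 mm wide; open, the fingers measure 114 mm over their backs; the gripper's body (76 mm by 85 mm) begins 54 mm behind the grasp point. The pads swing forward as they close: fully open they stand 13 mm farther back than shut.
Start: joints at [-1.31, 0.053, 1.613, -0, 1.476, -0.119], TCP at [0.232, -0.58, 0.231] pointing down, gripper open.
Joint ranges: [-3.01, 3.01], [-1.01, 2.22], [0.06, 2.58], [-1.02, 4.17], [0.09, 2.62], [-3.14, 3.14]. Speed limits (rad/s): [2.57, 2.57, 3.14, 3.14, 3.14, 3.14].

## Interface

Orientations are given as a unit quaternion [w, x, y, z].
In Python, from plant import manip gives the robot as it stands. The module is installed in compiled form; this text tells all that it offers.
- The arm moves only by the shell command python3 -m creep 'ROWS'. ROWS is JSON, a list of rows, each a list of 7 numbers: the turn, a rotation vector about the tool's x, y, z in degrees, then the shift along the tool's x, y, z in m, then the opening, from 0 (shut) to 1 (fully open). In form: [[ax, ay, az, tx, ty, tz, jaw], ...]. A call has 1 to 20 rows; each row shifts and turns the commanded pose from where the row before left it, along the tool's axes as they then stand; what a row does not reach is not made up. A row lasts 1/12 s, in which the tool goes at most 41.7 mm and 7.16 degrees, less where a joint would pass 70% of its speed; a pose out of reach is approached as far as the arm can. A call is refused whole if a number of a shift passes 0.0417 or a number of a turn 7.16, either way. A call with a gripper value outside its range is refused whole. The fingers move at their own pace and stop on an object; the grip force is fixed at half the most. Time passes only in rows, so rows that do not move let the fingers close. It gives the time, the measured TCP pose, the force and the opening at its end, in the units of the state.
- manip.state(): the state, without advancing time (a new reading comes with each control period).
- manip.grab_frame(name): name is "scene" or "top" or "wrist"; returns the picture (420x560x3 uint8, blue, green, red); there is no depth.
- manip.get_calibration(name): a dict with "fx", "fy", "cx", "cy" (pixels), "dist" ([k1, k2, p1, p2, k3] as OpenCV has them; the pictures are not rectified), "xyz" and "attitude" of the camera in the world. Camera axes: x right, y down, z forward; pixel columns grow to the right and rows downward; lengths in m; the calibration is good to about 2 mm. A picture is of the moment at which its call begins: read the wrist's pose just before it. get_calibration takes no time and is no camera call; for the wrist camera it gives the pose at the moment of the call.
- manip.job_done(): hands the job in, once; it reports no verdict.
Trained networks look in the newest picture that a camera, given by its name, has taken for a name from the list of things; names that differ only in an ending like _2 or _b are one class to them, and where a whole thing is asked for, a point or a joint stands for the part that bears it (a point fixed in the world has none). Each returns a list of dicts, best first, with "confidence" (0 to 1); they miss things now and then, are a little off and sometimes report something else, mostly with a low value. They report only what shows in the picture. A call takes as long as a camera call. They do not tell look-alikes from the thing itself.
- manip.cut_out(target, camera): "pixels" (420x560 bool, what is visible of it) and "rect" ([left, top, right, bottom] in pixels, round what is visible of it).
The state is a dict: "time": time; "joint_pos": joint angles; "joint_vel": joint speeds; "joint_efforts": joint torques, N m; "tool_pos": TCP position; "tool_rot": TCP orientation; "contact_force": force on the tool from outside, world axes, zero at the start; "ft_torque": the same for the moment, N m; "gripper_width": opening from 0.0 (shut) to 1.0 (fully open).
Only numpy, scipy, OpenCV 4.12 (cv2) and the standard library are available. Lean on these libraries where they do the work, as an engineer would, in place of code of your own. Each camera call takes 0.05 s, during which the arm holds its last target.

## Task

Pull the red-capped dose tube out of its pocket in the slanted wooden rack and stand it upright, cap up, in the middle of the scale's weighing plate so that the dose can be weighed. Lower it onto the plate and let go only once it stands there, do not drop it. Leave the other three tubes in their pockets and do not disturb the steel jug.

Things in the scene. Friction and masses are not known exactly. Their poses are not given: they have to be found in the camera images.
- rack: Fixed wooden rack, base board 150 x 300 mm; origin on the table. A block 276 mm long in y, tipped so that the tubes' caps lean 40 degrees from vertical to the rack's own -x (roughly to the robot), has 4 round pockets, 38 mm wide, 52 mm deep along the lean, at y = -102, -34, 34, 102 mm; which tube is where varies. Block and cheeks (inner faces y = +-138 mm) reach 124 mm up, the caps 155 mm.
- tube_red_mid (a point): Centre of the tube to move: closed aluminium cylinder, 34 mm across, 115 mm long, flat base, red ribbed cap (top 23 mm) and red band; 60 to 130 g. The point is on the axis, 57.5 mm from either end; z runs from base to cap (leaning 40 degrees in the rack), the turn about z means nothing. In the pocket 63 mm of it stand out of the block's face, 52 mm are inside with 4 mm play.
- tube_blue_mid (a point): Centre of a like tube with a blue cap: to stay in its pocket. z along the tube to the cap.
- tube_yellow_mid (a point): Centre of a like tube with a yellow cap: to stay in its pocket. z along the tube to the cap.
- tube_green_mid (a point): Centre of a like tube with a green cap: to stay in its pocket. z along the tube to the cap.
- scale: Fixed black brewing scale, 180 x 136 mm, 28 mm high. Origin on the table below the middle of the weighing plate; z up; the small display lies on the -x end. It does not give way.
- plate_mid (a point): Middle of the dark grey square weighing plate (124 x 124 mm) on the scale, on its top face, 28 mm over the table.
- jug: Small steel milk jug, loose, 88 mm wide (116 mm with its handle, which is to its +y) and 100 mm high, standing beyond the scale. Origin at the centre of its underside; z up.
Mind the look-alikes: they are no part of the job. Several things have the shape of the scale; the one meant has the colours described above. What is shaped like the part that bears tube_red_mid but black or pink is not meant.

How it is judged:
By the outcome, as a careful person would: the job done as asked, in the order asked, and still so for the second after the job is handed in, with the robot touching nothing.
It also fails if it takes over 45 s, if anything falls off the work surface, if the arm or the gripper's body presses on something with over 40 N, if the wrist force passes 120 N, or if a joint passes its speed limit or range.

## Working session

There is one attempt and no reset: what is moved stays moved. The work goes in short steps, Python scripts to look and compute and a shell command to move; the robot and the scene stay as the last step left them, time stands still between calls to the robot, and variables do not carry over. Pictures are saved under pics/ and viewed, and the job is handed in when it is done.

```bash
mkdir -p pics; python3 - <<'E'
from plant import manip
import cv2
s=manip.state();print(s['time'],s['tool_pos'],s['tool_rot'])
for n in("scene","top"):
    im=manip.grab_frame(n);cv2.imwrite(f"pics/{n}0.png",im)
    c=manip.get_calibration(n);print(n,c)
    for t in("tube_red_mid","scale","jug","rack"):
        for d in manip.cut_out(t,n):print(n,t,round(d['confidence'],2),d['rect'],d['pixels'].sum())
E
```

```text
0.0 [ 0.23153763 -0.5798691   0.23007328] [-1.01478655e-03  9.82024114e-01  1.88752756e-01 -8.52452790e-05]
scene {'fx': 521.6518654864013, 'fy': 521.6518654864013, 'cx': 282.53076786410713, 'cy': 212.7392907806206, 'dist': array([0.06443371, 0.        , 0.        , 0.        , 0.        ]), 'xyz': array([ 0.98551938, -0.57158139,  1.30183466]), 'attitude': array([-0.25039066,  0.93198068,  0.25248105, -0.07049715])}
scene tube_red_mid 0.84 [174.1, 280.0, 204.0, 307.2] 444
scene tube_red_mid 0.83 [145.9, 351.4, 189.4, 381.8] 743
scene tube_red_mid 0.65 [259.3, 326.5, 288.7, 373.1] 681
scene scale 0.98 [276.0, 163.4, 347.3, 217.2] 2591
scene scale 0.87 [307.1, 112.2, 367.4, 150.2] 2119
scene scale 0.8 [192.4, 140.2, 264.5, 202.5] 2459
scene jug 0.74 [340.4, 186.6, 378.6, 237.0] 1173
scene rack 0.9 [176.4, 213.6, 274.8, 343.5] 5879
top {'fx': 404.51033793781136, 'fy': 404.51033793781136, 'cx': 284.73778264119665, 'cy': 205.89552419956928, 'dist': array([-0.07659559,  0.        ,  0.        ,  0.        ,  0.        ]), 'xyz': array([0.47887459, 0.01469312, 1.23205756]), 'attitude': array([-0.04366996,  0.71426617, -0.69777667,  0.03200768])}
top tube_red_mid 0.74 [422.8, 207.3, 460.7, 233.3] 463
top tube_red_mid 0.69 [394.8, 214.2, 410.7, 238.4] 264
top tube_red_mid 0.57 [373.7, 139.5, 404.9, 170.8] 377
top tube_red_mid 0.37 [211.8, 163.6, 264.1, 229.0] 2631
top scale 0.9 [214.8, 165.1, 261.4, 229.5] 2693
top scale 0.89 [231.9, 247.5, 288.6, 314.6] 2895
top scale 0.55 [132.9, 170.9, 193.7, 242.7] 2688
top jug 0.64 [219.2, 123.7, 260.2, 158.3] 893
top rack 0.57 [304.6, 182.8, 416.1, 247.8] 4043
```

View pics/scene0.png

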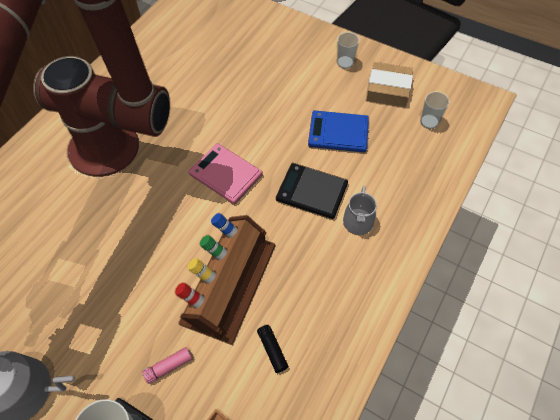

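View pics/top0.png

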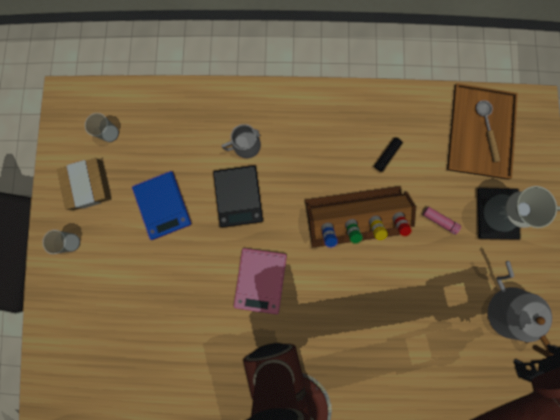

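```bash
python3 - <<'E'
import cv2,numpy as np
a=cv2.imread("pics/scene0.png")[200:400,130:330];b=cv2.imread("pics/top0.png")[120:320,120:320]
c=cv2.imread("pics/top0.png")[120:260,290:470]
cv2.imwrite("pics/crop0.png",np.hstack([cv2.resize(a,(400,400),interpolation=2),cv2.resize(b,(400,400),interpolation=2)]))
cv2.imwrite("pics/crop1.png",cv2.resize(c,None,fx=4,fy=4,interpolation=2))
E
```

```text
(no output)
```

View pics/crop0.png

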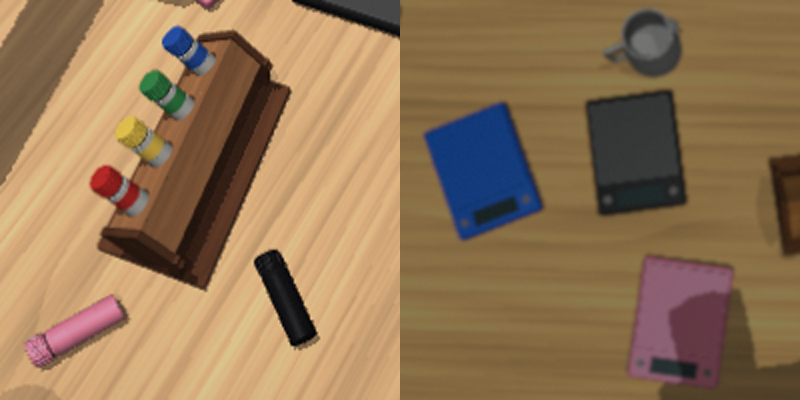

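View pics/crop1.png

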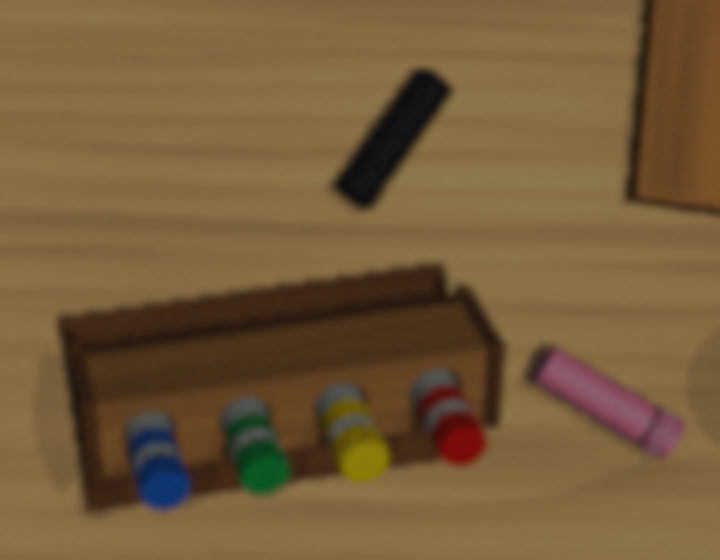

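The target is the red-capped tube in the rack, at scene (188,293) and top (402,224). The pink (168,366) and black (273,349) tubes lie loose on the table and are look-alikes. The scale meant is the black one with the dark grey plate, at scene (312,190) and top (238,196), next to the jug at (245,140). The blue and pink scales are decoys. The enlarged crops confirm both choices.

```bash
cat > h.py <<'E'
import numpy as np,cv2
from scipy.spatial.transform import Rotation as R
def rot(q): return R.from_quat([q[1],q[2],q[3],q[0]])
def proj(c,P):
    Rc=rot(c['attitude']).as_matrix()
    p=(np.asarray(P,float).reshape(-1,3)-c['xyz'])@Rc
    K=np.array([[c['fx'],0,c['cx']],[0,c['fy'],c['cy']],[0,0,1]])
    return cv2.projectPoints(p.reshape(-1,1,3),np.zeros(3),np.zeros(3),K,np.array(c['dist']))[0].reshape(-1,2)
def hulls(shape,pts):
    m=np.zeros(shape,np.uint8);cv2.fillConvexPoly(m,cv2.convexHull(np.round(pts*16).astype(np.int32)),1,shift=4);return m.astype(bool)
E
cat > m.py <<'E'
from h import *
from plant import manip
from scipy.optimize import minimize,least_squares
C={n:manip.get_calibration(n) for n in("scene","top")}
I={n:cv2.imread(f"pics/{n}0.png") for n in C}
# caps
box={"scene":(170,205,250,310),"top":(310,205,420,250)}
hue={"red":(174,6),"yellow":(22,32),"green":(45,85),"blue":(100,125)}
caps={}
for k,(lo,hi) in hue.items():
    uv={}
    for n in C:
        x0,y0,x1,y1=box[n];h=cv2.cvtColor(I[n],cv2.COLOR_BGR2HSV)
        H=h[...,0].astype(int);m=((H>=lo)|(H<=hi)) if lo>hi else (H>=lo)&(H<=hi)
        m&=(h[...,1]>140)&(h[...,2]>60)
        z=np.zeros_like(m);z[y0:y1,x0:x1]=m[y0:y1,x0:x1]
        nn,l,st,ce=cv2.connectedComponentsWithStats(z.astype(np.uint8))
        i=1+np.argmax(st[1:,4]);uv[n]=ce[i];print(k,n,st[i],ce[i].round(1))
    f=lambda p:np.concatenate([proj(C[n],p)[0]-uv[n] for n in C])
    r=least_squares(f,[.5,-.2,.13]);caps[k]=r.x;print(k,r.x.round(4),r.fun.round(2))
# scale
M={}
for n,pt in(("scene",(312,190)),("top",(238,196))):
    manip.grab_frame(n)
    for d in manip.cut_out("scale",n):
        if d['pixels'][pt[1],pt[0]]: M[n]=d['pixels']
def box3(p,o=0):
    x,y,a=p;c,s=np.cos(a),np.sin(a)
    return [[x+c*u-s*v,y+s*u+c*v,z] for u in(-.09,.09) for v in(-.068,.068) for z in(0,.028)]
def cost(p):
    t=0
    for n in M:
        h=hulls((420,560),proj(C[n],box3(p)));t+=1-(h&M[n]).sum()/(h|M[n]).sum()
    return t
best=min((minimize(cost,[x,y,a],method='Nelder-Mead',options=dict(initial_simplex=[[x,y,a],[x+.03,y,a],[x,y+.03,a],[x,y,a+.15]])) for x in(.48,.52) for y in(.14,.18) for a in(0,.15,-.15)),key=lambda r:r.fun)
print("scale box",best.x,best.fun)
x,y,a=best.x
pl=[x+.022*np.cos(a),y+.022*np.sin(a)];print("plate guess",pl)
im=I["top"].copy()
for n in C:
    im=cv2.resize(I[n],None,fx=4,fy=4,interpolation=2)
    c,s=np.cos(a),np.sin(a)
    def poly(us,vs,z,ox,oy): return [[ox+c*u-s*v,oy+s*u+c*v,z] for u,v in((-us,-vs),(us,-vs),(us,vs),(-us,vs))]
    for P,col in((poly(.09,.068,.028,x,y),(0,255,0)),(poly(.062,.062,.028,*pl),(0,0,255))):
        cv2.polylines(im,[np.round(proj(C[n],P)*4+1.5).astype(np.int32)],1,col)
    u,v=proj(C[n],[x,y,.02])[0]*4;u,v=int(u),int(v)
    cv2.imwrite(f"pics/fit_{n}.png",im[v-200:v+200,u-200:u+200])
E
python3 m.py; python3 -c "
import cv2,numpy as np
cv2.imwrite('pics/fit.png',np.hstack([cv2.imread('pics/fit_scene.png'),cv2.imread('pics/fit_top.png')]))"
```

```text
red scene [175 283  16  16 185] [182.6 290.4]
red top [398 223  13  13 128] [404.3 229. ]
red [ 0.5403 -0.2929  0.134 ] [ 0.19 -0.01  0.14  0.17]
yellow scene [188 258  15  16 171] [195.  265.6]
yellow top [373 226  15  15 163] [380.1 233.2]
yellow [ 0.5283 -0.226   0.1345] [-0.12  0.01 -0.09 -0.1 ]
green scene [200 236  15  14 145] [207.  242.6]
green top [350 231  13  12 104] [355.7 236.7]
green [ 0.5175 -0.1595  0.1342] [-0.18  0.02 -0.12 -0.15]
blue scene [211 214  15  14 145] [218.3 220.5]
blue top [325 234  12  12 117] [330.3 239.8]
blue [ 0.5067 -0.0917  0.1337] [ 0.22 -0.03  0.15  0.18]
scale box [0.63522635 0.18172896 0.15562424] 0.10175438596491226
plate guess [np.float64(0.6569604752615982), np.float64(0.1851388937440647)]
```

View pics/fit.png

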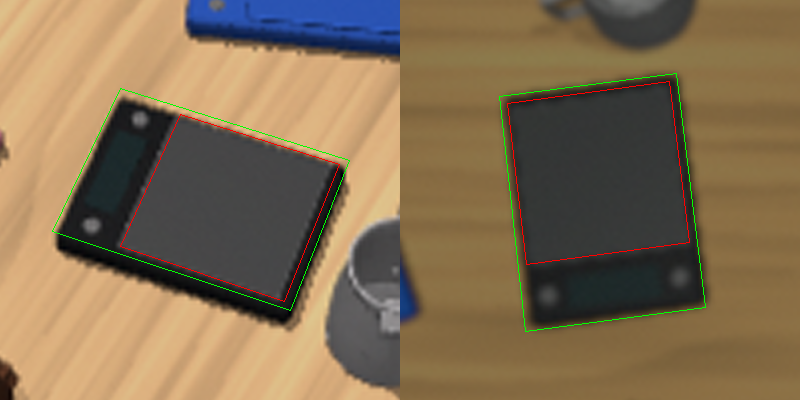

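Both scale outlines fit, with the plate margin 6 mm and about 2 mm of disagreement between views. The rack is yawed about 9.5°, and red is in its -y end pocket. Next I'll work out the move to a pre-grasp pose on the tube axis.

```bash
cat > go.py <<'E'
# prints shift (tool axes, before turning) & turn (rotvec deg tool axes) to target
from h import *
from plant import manip
def Rt(psi,tilt): # tool x heading psi, z tilted toward heading by tilt
    b=R.from_euler('z',psi)*R.from_euler('x',np.pi)     # x fwd, y right, z down
    return b*R.from_rotvec([0,np.radians(tilt),0]) if True else b
def delta(p,Rg):
    s=manip.state();r=rot(s['tool_rot'])
    d=r.inv().apply(np.asarray(p)-s['tool_pos']);w=np.degrees((r.inv()*Rg).as_rotvec())
    d2=Rg.inv().apply(np.asarray(p)-s['tool_pos'])
    print("pos",np.round(s['tool_pos'],4),"shift mm",(d*1e3).round(1),"turn deg",w.round(2),"| shift after turn",(d2*1e3).round(1),'q',np.round(s['joint_pos'],3),'jaw',s['gripper_width'],'t',s['time'])
E
python3 - <<'E'
from go import *
Rg=Rt(.1655,40);print(Rg.as_matrix().round(3))
if Rg.as_matrix()[0,2]<0: Rg=Rt(.1655,-40);print(Rg.as_matrix().round(3))
delta([.480,-.303,.206],Rg)
delta([.480,-.303,.206],Rt(.1655,0))
E
```

```text
[[ 0.756  0.165  0.634]
 [ 0.126 -0.986  0.106]
 [ 0.643  0.    -0.766]]
pos [ 0.2317 -0.5805  0.2314] shift mm [ 333.5 -165.6   25.4] turn deg [-4.28 39.84 11.77] | shift after turn [ 206.3 -232.8  206.2] q [-1.31   0.053  1.613  0.     1.476 -0.119] jaw 1.0009342932712855 t 0.7
pos [ 0.2317 -0.5805  0.2314] shift mm [ 333.5 -165.6   25.4] turn deg [ 0.   -0.   12.28] | shift after turn [ 290.6 -232.8   25.4] q [-1.31   0.053  1.613  0.     1.476 -0.119] jaw 1.0009342932712855 t 0.7
```

```bash
python3 -m creep '[[0,0,0,0.0278,-0.0138,0.002,0.65],[0,0,0,0.0278,-0.0138,0.002,0.65],[0,0,0,0.0278,-0.0138,0.002,0.65],[0,0,0,0.0278,-0.0138,0.002,0.65],[0,0,0,0.0278,-0.0138,0.002,0.65],[0,0,0,0.0278,-0.0138,0.002,0.65],[0,0,0,0.0278,-0.0138,0.002,0.65],[0,0,0,0.0278,-0.0138,0.002,0.65],[0,0,0,0.0278,-0.0138,0.002,0.65],[0,0,0,0.0278,-0.0138,0.002,0.65],[0,0,0,0.0278,-0.0138,0.002,0.65],[0,0,0,0.0278,-0.0138,0.002,0.65],[-0.71,6.64,1.96,0,0,0,0.65],[-0.71,6.64,1.96,0,0,0,0.65],[-0.71,6.64,1.96,0,0,0,0.65],[-0.71,6.64,1.96,0,0,0,0.65],[-0.71,6.64,1.96,0,0,0,0.65],[-0.71,6.64,1.96,0,0,0,0.65],[0,0,0,0,0,0,0.65]]'; python3 - <<'E'
from go import *
delta([.480,-.303,.206],Rt(.1655,40))
c=manip.get_calibration("wrist");im=manip.grab_frame("wrist");cv2.imwrite("pics/w1.png",im)
np.save("w1.npy",c,allow_pickle=True);print(c)
E
```

```text
time: 2.28
tool_pos: [0.4771, -0.3019, 0.2031]
tool_rot: [-0.03, 0.937, 0.075, 0.34]
contact_force: [-1.9, 0.7, -1.1]
gripper_width: 0.645
pos [ 0.4771 -0.3019  0.2031] shift mm [ 3.9  1.5 -0.5] turn deg [-0.14  0.07 -0.37] | shift after turn [ 3.9  1.6 -0.5] q [-1.002 -0.317  2.107  0.705  1.148  0.177] jaw 0.6448244565735044 t 2.2833
{'fx': 372.20542525138586, 'fy': 372.20542525138586, 'cx': 285.77528604734334, 'cy': 209.63140107163088, 'dist': array([-0.08492263,  0.        ,  0.        ,  0.        ,  0.        ]), 'xyz': array([ 0.44921017, -0.30755151,  0.3640524 ]), 'attitude': array([-0.14407139,  0.74815731, -0.63670084,  0.11881124])}
```

View pics/w1.png

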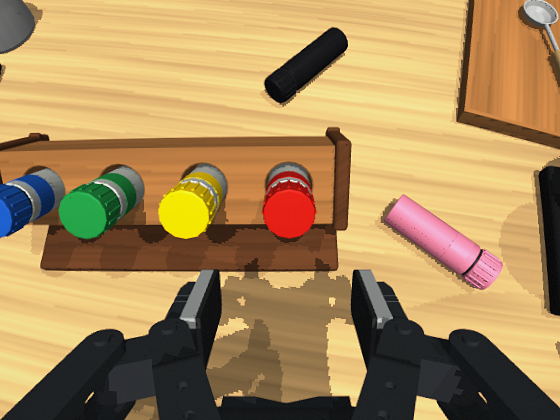

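```bash
python3 - <<'E'
from go import *
from scipy.optimize import least_squares
c=np.load("w1.npy",allow_pickle=True).item();im=cv2.imread("pics/w1.png")
out=im.copy();uv={}
for k,(u,v) in dict(red=(290,213),yellow=(185,213),green=(82,216)).items():
    p=im[v,u].astype(int);m=(np.abs(im.astype(int)-p).max(2)<14).astype(np.uint8)
    m=cv2.morphologyEx(m,cv2.MORPH_OPEN,np.ones((3,3),np.uint8))
    n,l,st,ce=cv2.connectedComponentsWithStats(m);i=l[v,u]
    cn=max(cv2.findContours((l==i).astype(np.uint8),0,1)[0],key=len)
    e=cv2.fitEllipse(cv2.convexHull(cn));print(k,p,st[i],ce[i].round(1),e);uv[k]=e[0]
    cv2.ellipse(out,e,(255,255,255),1)
Y=dict(red=-.102,yellow=-.034,green=.034)
def P(q,k,h=.0575):
    x,y,a=q;s4,c4=np.sin(np.radians(40)),np.cos(np.radians(40))
    X=-h*s4;return [x+np.cos(a)*X-np.sin(a)*Y[k],y+np.sin(a)*X+np.cos(a)*Y[k],.1+h*c4]
r=least_squares(lambda q:np.concatenate([proj(c,P(q,k))[0]-uv[k] for k in Y]),[.55,-.19,.16])
print(r.x,r.fun.round(2));print("red mid",np.round(P(r.x,'red',0),4),"cap centre",np.round(P(r.x,'red',.046),4))
cv2.imwrite("pics/w1e.png",out[120:280])
E
```

```text
red [ 23  33 230] [ 265  192   49   46 1831] [288.8 213.6] ((288.6360168457031, 213.5642852783203), (46.91858673095703, 50.353939056396484), 87.11038208007812)
yellow [  0 233 244] [ 159  193   49   45 1744] [183.  214.7] ((182.9505157470703, 214.57643127441406), (44.05177307128906, 50.624027252197266), 118.96155548095703)
green [ 74 165  39] [  59  192   47   46 1617] [ 81.9 214.8] ((81.87957000732422, 214.79505920410156), (40.77824401855469, 50.35880661010742), 129.45982360839844)
[ 0.55195408 -0.18849559  0.16539234] [ 0.97  0.14 -0.03 -0.31 -1.03 -0.05]
red mid [ 0.5687 -0.2891  0.1   ] cap centre [ 0.5396 -0.294   0.1352]
```

View pics/w1e.png

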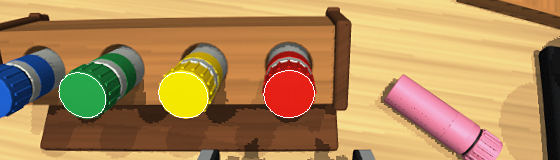

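```bash
python3 - <<'E'
from go import *
delta([.5605,-.2905,.110],Rt(.1654,40))
E
```

```text
pos [ 0.4781 -0.3025  0.2047] shift mm [  3.3   2.  126.1] turn deg [-0.1   0.2  -0.21] | shift after turn [  2.9   1.7 126.1] q [-1.    -0.316  2.102  0.702  1.149  0.179] jaw 0.6514197057210138 t 2.3333
```

```bash
python3 -m creep '[[0,0,0,0.003,0.0018,0.01,0.65],[0,0,0,0,0,0.02,0.65],[0,0,0,0,0,0.02,0.65],[0,0,0,0,0,0.01,0.65],[0,0,0,0,0,0,0.65],[0,0,0,0,0,0,0.65]]'; python3 - <<'E'
from go import *
delta([.5605,-.2905,.110],Rt(.1654,40))
c=manip.get_calibration("wrist");im=manip.grab_frame("wrist");cv2.imwrite("pics/w2.png",im)
E
```

```text
time: 2.83
tool_pos: [0.5217, -0.2975, 0.1634]
tool_rot: [-0.029, 0.937, 0.079, 0.34]
contact_force: [-0.7, -0.5, 0.2]
gripper_width: 0.654
pos [ 0.5217 -0.2975  0.1634] shift mm [-4.1 -0.4 66.2] turn deg [-0.13  0.05  0.1 ] | shift after turn [-4.1 -0.5 66.2] q [-0.917 -0.191  2.075  0.728  1.022  0.169] jaw 0.6539197050965468 t 2.8333
```

View pics/w2.png

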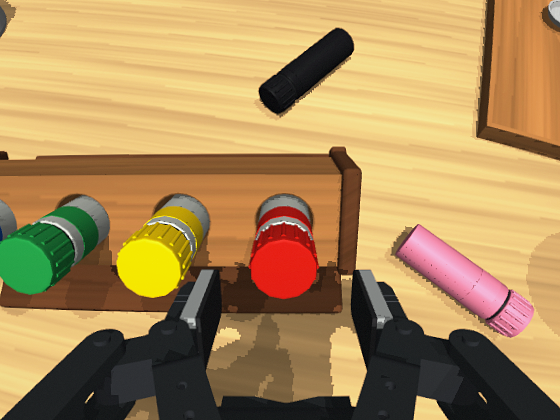

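The wrist view shows the red cap at (284,268), between the fingers at (205,300) and (368,300). I'll correct x by -4 mm and go down the axis.

```bash
python3 -m creep '[[0,0,0,-0.004,-0.0004,0.005,0.65],[0,0,0,0,0,0.01,0.65],[0,0,0,0,0,0.01,0.65],[0,0,0,0,0,0.01,0.65],[0,0,0,0,0,0,0.65],[0,0,0,0,0,0,0.65]]'; python3 - <<'E'
from go import *
delta([.5605,-.2905,.110],Rt(.1654,40))
c=manip.get_calibration("wrist");im=manip.grab_frame("wrist");cv2.imwrite("pics/w3.png",im)
E
```

```text
time: 3.38
tool_pos: [0.5398, -0.2937, 0.1326]
tool_rot: [-0.029, 0.937, 0.078, 0.34]
contact_force: [0.3, -0.7, -0.0]
gripper_width: 0.648
pos [ 0.5398 -0.2937  0.1326] shift mm [ 1.6  0.3 30.8] turn deg [-0.14  0.07 -0.03] | shift after turn [ 1.5  0.3 30.8] q [-0.882 -0.119  2.068  0.753  0.952  0.147] jaw 0.6478459599347096 t 3.3833
```

View pics/w3.png

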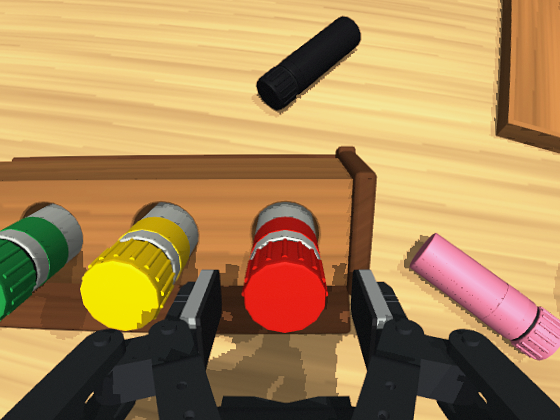

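```bash
python3 -m creep '[[0,0,0,0.0015,0.0003,0,0.56],[0,0,0,0,0,0.005,0.56],[0,0,0,0,0,0.008,0.56],[0,0,0,0,0,0.008,0.56],[0,0,0,0,0,0.006,0.56],[0,0,0,0,0,0.0035,0.56],[0,0,0,0,0,0,0.56],[0,0,0,0,0,0,0.56]]'; python3 - <<'E'
from go import *
delta([.5605,-.2905,.110],Rt(.1654,40))
c=manip.get_calibration("wrist");im=manip.grab_frame("wrist");cv2.imwrite("pics/w4.png",im)
E
```

```text
time: 4.1
tool_pos: [0.5604, -0.2909, 0.1109]
tool_rot: [-0.029, 0.937, 0.078, 0.341]
contact_force: [-0.5, -0.3, -0.4]
gripper_width: 0.557
pos [ 0.5604 -0.2909  0.1109] shift mm [-0.4 -0.4  0.8] turn deg [-0.08  0.03 -0.  ] | shift after turn [-0.4 -0.4  0.8] q [-0.846 -0.051  2.047  0.774  0.895  0.136] jaw 0.5570125113722209 t 4.1
```

View pics/w4.png

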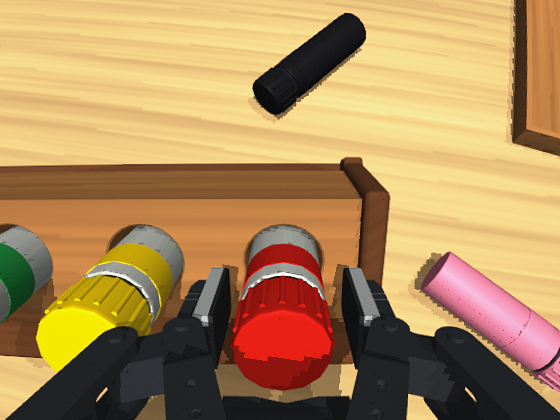

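The fingers straddle the red cap at (283,340) evenly, so I'll close.

```bash
python3 -m creep '[[0,0,0,0,0,0,0.3],[0,0,0,0,0,0,0.2],[0,0,0,0,0,0,0.1],[0,0,0,0,0,0,0.1],[0,0,0,0,0,0,0.1],[0,0,0,0,0,0,0.1]]'; python3 - <<'E'
from go import *
delta([.5605,-.2905,.110],Rt(.1654,40));s=manip.state();print(s['contact_force'])
E
```

```text
time: 4.65
tool_pos: [0.5604, -0.2913, 0.112]
tool_rot: [-0.028, 0.936, 0.078, 0.341]
contact_force: [-3.3, 2.5, 4.6]
gripper_width: 0.385
pos [ 0.5604 -0.2913  0.112 ] shift mm [-1.1 -0.7  1.7] turn deg [-0.04 -0.02  0.03] | shift after turn [-1.1 -0.7  1.7] q [-0.846 -0.053  2.047  0.774  0.896  0.136] jaw 0.3846869742376727 t 4.65
[-3.31314985  2.49560538  4.55796604]
```

```bash
python3 -m creep '[[0,0,0,0,0,-0.004,0.1],[0,0,0,0,0,-0.008,0.1],[0,0,0,0,0,-0.01,0.1],[0,0,0,0,0,-0.01,0.1],[0,0,0,0,0,-0.01,0.1],[0,0,0,0,0,-0.01,0.1],[0,0,0,0,0,-0.01,0.1],[0,0,0,0,0,-0.01,0.1],[0,0,0,0,0,-0.01,0.1],[0,0,0,0,0,0,0.1],[0,0,0,0,0,0,0.1]]'; python3 - <<'E'
from go import *
delta([.5605,-.2905,.110],Rt(.1654,40));s=manip.state();print(s['contact_force'])
c=manip.get_calibration("wrist");im=manip.grab_frame("wrist");cv2.imwrite("pics/w5.png",im)
E
```

```text
time: 5.57
tool_pos: [0.5082, -0.3006, 0.1751]
tool_rot: [-0.028, 0.936, 0.078, 0.341]
contact_force: [0.3, -0.0, -0.7]
gripper_width: 0.381
pos [ 0.5082 -0.3006  0.1751] shift mm [-1.1 -1.4 84.1] turn deg [ 0.06 -0.02  0.03] | shift after turn [-1.1 -1.3 84.1] q [-0.943 -0.229  2.086  0.722  1.056  0.168] jaw 0.38093931636038963 t 5.5667
[ 0.32173013 -0.0340096  -0.73412193]
```

View pics/w5.png

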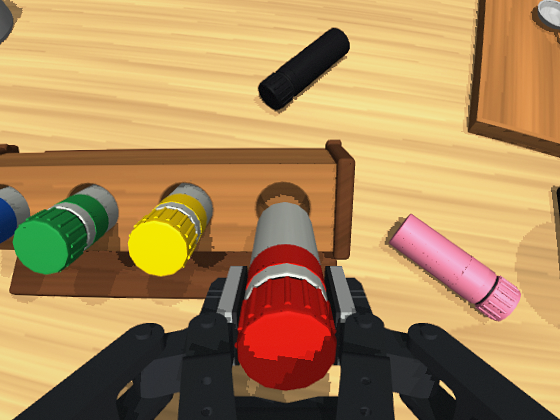

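The tube is out of the pocket and held; its base is clear of the block face and the three neighbours are unchanged. Next I'll lift and straighten it.

```bash
python3 -m creep '[[0,0,0,0.0100,0,-0.012,0.1],[0,0,0,0.0167,0,-0.02,0.1],[0,0,0,0.0167,0,-0.02,0.1],[0,0,0,0.0167,0,-0.02,0.1],[0,0,0,0.0167,0,-0.02,0.1],[0,0,0,0.0100,0,-0.012,0.1],[0,-4,0,0,0,0,0.1],[0,-4,0,0,0,0,0.1],[0,-4,0,0,0,0,0.1],[0,-4,0,0,0,0,0.1],[0,-4,0,0,0,0,0.1],[0,-4,0,0,0,0,0.1],[0,-4,0,0,0,0,0.1],[0,-4,0,0,0,0,0.1],[0,-4,0,0,0,0,0.1],[0,-4,0,0,0,0,0.1],[0,0,0,0,0,0,0.1],[0,0,0,0,0,0,0.1]]'; python3 - <<'E'
from go import *
x,y,a=[0.63522635,0.18172896,0.15562424]
delta([.657,.185,.30],Rt(a,0))
E
```

```text
time: 7.12
tool_pos: [0.5087, -0.2995, 0.3092]
tool_rot: [-0.001, 0.997, 0.083, 0.0]
contact_force: [-0.2, 0.4, -0.5]
gripper_width: 0.387
pos [ 0.5087 -0.2995  0.3092] shift mm [ 226.8 -453.1   10. ] turn deg [-0.09 -0.03  0.65] | shift after turn [ 221.6 -455.7    9.2] q [-6.590e-01 -6.300e-02  1.600e+00  1.000e-03  1.606e+00  7.450e-01] jaw 0.3871931584650126 t 7.1167
```

```bash
python3 -m creep '[[0,0,0,0.005,-0.01,0,0.1],[0,0,0,0.008,-0.02,0,0.1],[0,0,0,0.011,-0.028,0,0.1],[0,0,0,0.011,-0.028,0,0.1],[0,0,0,0.011,-0.028,0,0.1],[0,0,0,0.011,-0.028,0,0.1],[0,0,0,0.011,-0.028,0,0.1],[0,0,0,0.011,-0.028,0,0.1],[0,0,0,0.011,-0.028,0,0.1],[0,0,0,0.011,-0.028,0,0.1],[0,0,0,0.011,-0.028,0,0.1],[0,0,0,0.011,-0.028,0,0.1],[0,0,0,0.011,-0.028,0,0.1],[0,0,0,0.011,-0.028,0,0.1],[0,0,0,0.011,-0.028,0,0.1],[0,0,0,0.011,-0.028,0,0.1],[0,0,0,0.008,-0.02,0,0.1],[0,0,0.6,0.005,-0.01,0,0.1],[0,0,0,0,0,0,0.1],[0,0,0,0,0,0,0.1]]'; python3 - <<'E'
from go import *
x,y,a=[0.63522635,0.18172896,0.15562424]
delta([.657,.185,.30],Rt(a,0))
c=manip.get_calibration("wrist");im=manip.grab_frame("wrist");cv2.imwrite("pics/w6.png",im);np.save("w6.npy",c,allow_pickle=True)
im=manip.grab_frame("scene");cv2.imwrite("pics/s6.png",im)
E
```

```text
time: 8.78
tool_pos: [0.6103, 0.1757, 0.3098]
tool_rot: [-0.0, 0.997, 0.078, -0.0]
contact_force: [-0.7, -0.7, -0.4]
gripper_width: 0.38
pos [0.6103 0.1757 0.3098] shift mm [47.6 -2.   9.8] turn deg [-0.03  0.01  0.03] | shift after turn [47.6 -2.   9.8] q [1.630e-01 4.200e-02 1.494e+00 1.000e-03 1.605e+00 1.578e+00] jaw 0.38000496750664114 t 8.7833
```

View pics/w6.png

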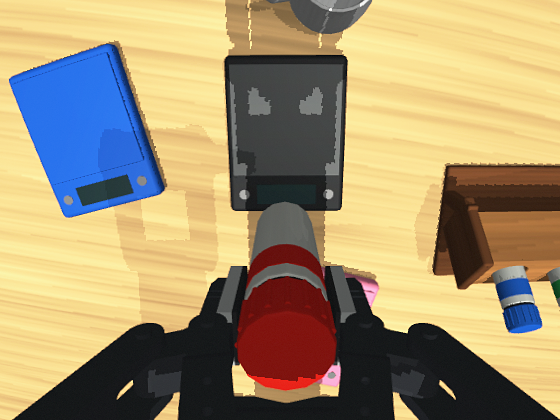

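View pics/s6.png

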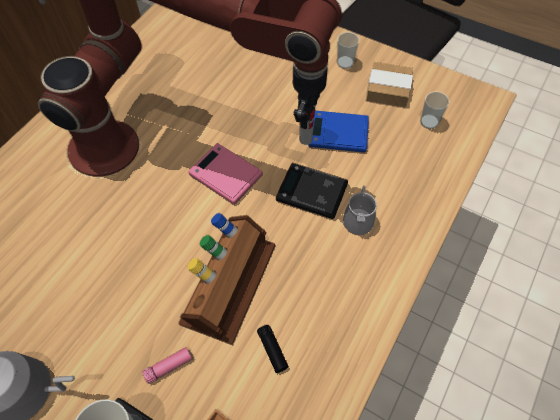

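```bash
cat > w6.py <<'E'
from go import *
from scipy.optimize import minimize
c=np.load("w6.npy",allow_pickle=True).item();im=cv2.imread("pics/w6.png")
M=None
for d in manip.cut_out("scale","wrist"):
    print(d['confidence'],d['rect'])
    if d['pixels'][110,285]: M=d['pixels']
def rect(p,us,vs,z):
    x,y,a=p;k,s=np.cos(a),np.sin(a);return np.array([[x+k*u-s*v,y+s*u+k*v,z] for u,v in((-us,-vs),(us,-vs),(us,vs),(-us,vs))])
occ=np.zeros((420,560),bool);occ[200:]=1
def cost(p):
    h=hulls((420,560),proj(c,np.vstack([rect(p,.09,.068,.028),rect(p,.09,.068,0)])))&~occ
    m=M&~occ;return 1-(h&m).sum()/(h|m).sum()
p0=[.635,.182,.156]
r=minimize(cost,p0,method='Nelder-Mead',options=dict(initial_simplex=[p0,[.645,.182,.156],[.635,.192,.156],[.635,.182,.2]]))
x,y,a=r.x;print("wrist box",r.x,r.fun);pl=[x+.022*np.cos(a),y+.022*np.sin(a),a];print("plate",pl)
s=manip.state();rr=rot(s['tool_rot']);tp=s['tool_pos']
big=cv2.resize(im,None,fx=3,fy=3,interpolation=2)
def dr(P,col): cv2.polylines(big,[np.round(proj(c,P)*3+1).astype(np.int32)],1,col)
dr(rect(r.x,.09,.068,.028),(0,255,0));dr(rect(pl,.062,.062,.028),(0,0,255))
dr(rect([.657,.185,.156],.062,.062,.028),(0,255,255))
t=np.linspace(0,6.28,40)
for z in(.0445+.0+0.0,-.0705,):
    pass
for zt in(-.0445,.0705,.0475-.026):
    dr(tp+rr.apply(np.c_[.017*np.cos(t),.017*np.sin(t),0*t+zt]),(255,255,0))
cv2.imwrite("pics/w6a.png",big[140:640,560:1160]);cv2.imwrite("pics/w6b.png",big[580:1180,560:1160])
E
python3 w6.py
```

```text
0.79 [222.4, 54.9, 351.7, 212.1]
0.6 [9.1, 42.8, 163.3, 216.6]
0.56 [315.0, 267.7, 379.2, 383.8]
0.42 [546.6, 266.2, 559.2, 302.9]
wrist box [0.63514793 0.17940574 0.15410519] 0.03322730887197545
plate [np.float64(0.6568872171728309), np.float64(0.1827826503717108), np.float64(0.15410518748167723)]
```

View pics/w6a.png

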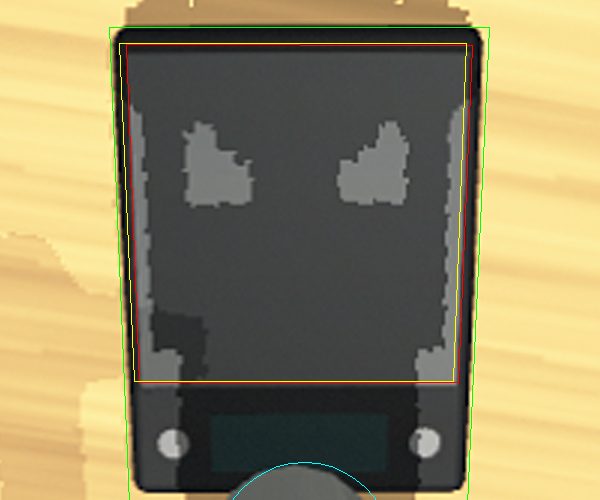

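View pics/w6b.png

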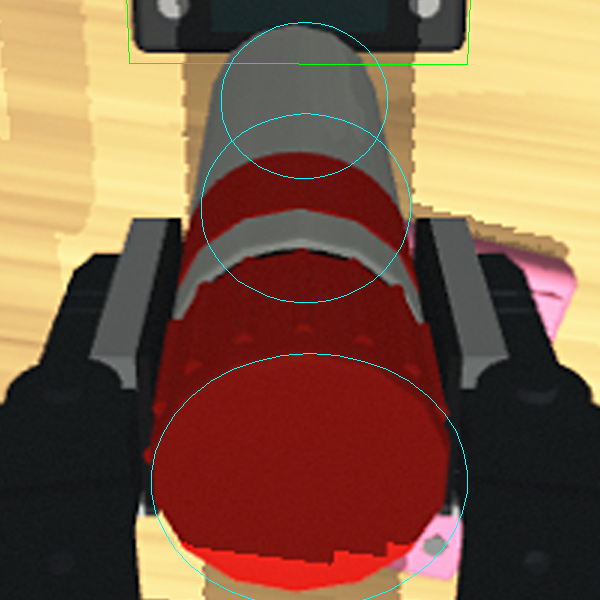

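The wrist view puts the plate at about (0.656, 0.183), which agrees with the other cameras to within 2 mm. The tube hangs vertically in the jaws. Now I'll move over the plate and down to about 25 mm above it.

```bash
python3 -m creep '[[0,0,0,0.008,0,0,0.1],[0,0,0,0.015,0,0,0.1],[0,0,0,0.015,-0.001,0,0.1],[0,0,0,0.009,0,0.005,0.1],[0,0,0,0,0,0.015,0.1],[0,0,0,0,0,0.02,0.1],[0,0,0,0,0,0.02,0.1],[0,0,0,0,0,0.02,0.1],[0,0,0,0,0,0.02,0.1],[0,0,0,0,0,0.02,0.1],[0,0,0,0,0,0.02,0.1],[0,0,0,0,0,0.015,0.1],[0,0,0,0,0,0.015,0.1],[0,0,0,0,0,0.01,0.1],[0,0,0,0,0,0.005,0.1],[0,0,0,0,0,0,0.1],[0,0,0,0,0,0,0.1]]'; python3 - <<'E'
from go import *
delta([.6565,.184,.10],Rt(.155,0));print(manip.state()['contact_force'])
a=manip.grab_frame("scene");b=manip.grab_frame("top")
cv2.imwrite("pics/s7.png",np.hstack([cv2.resize(a[100:240,250:390],(400,400),interpolation=2),cv2.resize(b[110:250,170:310],(400,400),interpolation=2)]))
E
```

```text
time: 10.35
tool_pos: [0.6576, 0.1838, 0.1254]
tool_rot: [-0.0, 0.997, 0.078, 0.0]
contact_force: [-0.1, -0.4, -0.5]
gripper_width: 0.383
pos [0.6576 0.1838 0.1254] shift mm [-1.1 -0.3 25.4] turn deg [-0.02 -0.04  0.02] | shift after turn [-1.  -0.3 25.4] q [0.164 0.265 1.557 0.    1.318 1.579] jaw 0.3825557853472073 t 10.35
[-0.10593873 -0.36840104 -0.53089581]
```

View pics/s7.png

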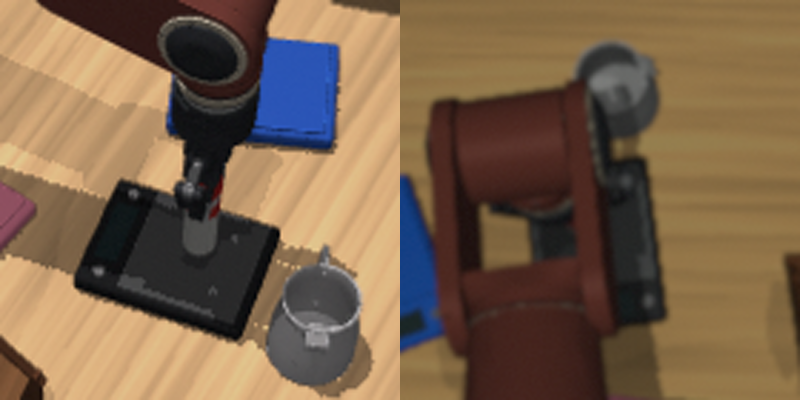

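```bash
python3 -m creep '[[0,0,0,-0.001,0,0.005,0.1],[0,0,0,0,0,0.006,0.1],[0,0,0,0,0,0.005,0.1],[0,0,0,0,0,0.002,0.1],[0,0,0,0,0,0,0.1],[0,0,0,0,0,0,0.1]]';python3 -m creep '[[0,0,0,0,0,0.0015,0.1],[0,0,0,0,0,0.0015,0.1],[0,0,0,0,0,0,0.1]]'; python3 -m creep '[[0,0,0,0,0,0.001,0.1],[0,0,0,0,0,0.001,0.1],[0,0,0,0,0,0,0.1]]'
```

```text
time: 10.95
tool_pos: [0.6559, 0.1836, 0.1064]
tool_rot: [-0.0, 0.997, 0.078, -0.0]
contact_force: [0.9, -0.2, -0.8]
gripper_width: 0.387
time: 11.2
tool_pos: [0.6561, 0.1836, 0.1037]
tool_rot: [-0.0, 0.997, 0.078, -0.0]
contact_force: [0.0, -0.4, -0.6]
gripper_width: 0.386
time: 11.45
tool_pos: [0.6561, 0.1836, 0.1017]
tool_rot: [-0.0, 0.997, 0.078, -0.0]
contact_force: [-0.2, -0.6, -0.7]
gripper_width: 0.387
```

```bash
for i in 1; do python3 -m creep '[[0,0,0,0,0,0.001,0.1],[0,0,0,0,0,0,0.1]]'; python3 -m creep '[[0,0,0,0,0,0.001,0.1],[0,0,0,0,0,0,0.1]]'; done
```

```text
time: 11.62
tool_pos: [0.6562, 0.1836, 0.1009]
tool_rot: [-0.0, 0.997, 0.078, 0.0]
contact_force: [0.3, -1.2, -0.9]
gripper_width: 0.385
time: 11.78
tool_pos: [0.6565, 0.1837, 0.1008]
tool_rot: [-0.0, 0.997, 0.078, 0.0]
contact_force: [0.2, 0.3, 2.7]
gripper_width: 0.387
```

```bash
python3 -m creep '[[0,0,0,0,0,0.0005,0.1],[0,0,0,0,0,0,0.1]]'; python3 - <<'E'
from go import *
a=manip.grab_frame("scene");c=manip.get_calibration("wrist");b=manip.grab_frame("wrist")
s=manip.state();print(s['contact_force'],s['ft_torque'])
cv2.imwrite("pics/s8.png",np.hstack([cv2.resize(a[120:240,250:370],(400,400),interpolation=2),cv2.resize(b[0:400,80:480],(400,400),interpolation=2)]))
E
```

```text
time: 11.95
tool_pos: [0.6567, 0.1837, 0.1008]
tool_rot: [-0.0, 0.997, 0.078, 0.0]
contact_force: [-1.7, -1.0, 5.0]
gripper_width: 0.385
[-2.11203776  0.21367713  5.80113145] [-0.0632734   0.43391632  0.01483982]
```

View pics/s8.png

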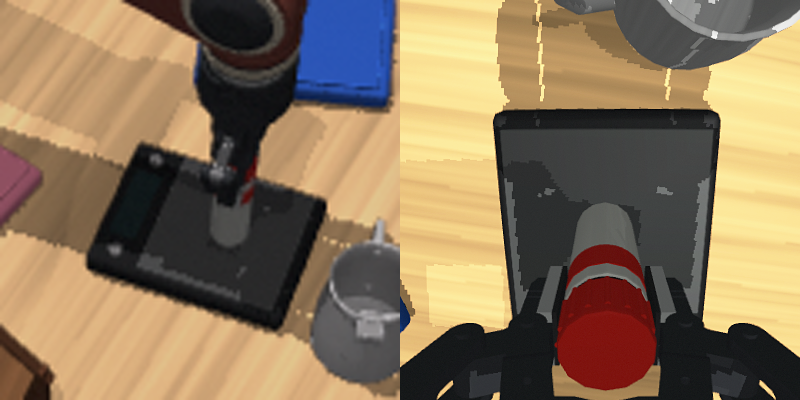

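The tube stands on the plate, with a steady contact force of about 5 N. I'll release it.

```bash
python3 -m creep '[[0,0,0,0,0,0,0.39],[0,0,0,0,0,0,0.42],[0,0,0,0,0,0,0.46],[0,0,0,0,0,0,0.55],[0,0,0,0,0,0,0.7],[0,0,0,0,0,0,0.8],[0,0,0,0,0,0,0.8],[0,0,0,0,0,0,0.8]]'; python3 - <<'E'
from go import *
b=manip.grab_frame("wrist");cv2.imwrite("pics/w9.png",b)
E
```

```text
time: 12.72
tool_pos: [0.6561, 0.1836, 0.0993]
tool_rot: [-0.0, 0.997, 0.078, -0.0]
contact_force: [0.3, 0.1, -0.6]
gripper_width: 0.8
```

View pics/w9.png

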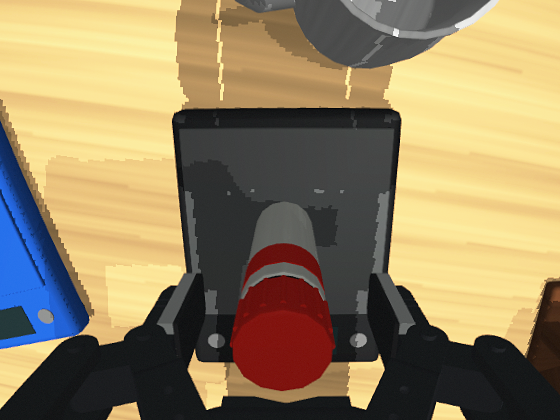

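The tube at (282,300) stands free, with both pads clear by about 40 px. I'll go straight up, then back off toward the robot.

```bash
python3 -m creep '[[0,0,0,0,0,-0.005,0.8],[0,0,0,0,0,-0.01,0.8],[0,0,0,0,0,-0.015,0.8],[0,0,0,0,0,-0.02,0.8],[0,0,0,0,0,-0.02,0.8],[0,0,0,0,0,-0.02,0.8],[0,0,0,0,0,-0.02,0.8],[0,0,0,0,0,-0.02,0.8],[0,0,0,0,0,-0.02,0.8],[0,0,0,-0.03,0,0,0.8],[0,0,0,-0.035,0,0,0.8],[0,0,0,-0.035,0,0,0.8],[0,0,0,-0.035,0,0,0.8],[0,0,0,-0.03,0,0,0.8],[0,0,0,0,0,0,0.8],[0,0,0,0,0,0,0.8]]'; python3 - <<'E'
from go import *
c=manip.get_calibration("wrist");w=manip.grab_frame("wrist");a=manip.grab_frame("scene");t=manip.grab_frame("top")
cv2.imwrite("pics/e_w.png",w);cv2.imwrite("pics/e_s.png",a);cv2.imwrite("pics/e_t.png",t)
out=[]
for im,cc,s in((w,c,1),(a,manip.get_calibration("scene"),1)):
    big=cv2.resize(im,None,fx=3,fy=3,interpolation=2)
    t=np.linspace(0,6.28,40)
    for x,y in((.6565,.184),):
      for z in(.028,.143):
        cv2.polylines(big,[np.round(proj(cc,np.c_[x+.017*np.cos(t),y+.017*np.sin(t),0*t+z])*3+1).astype(np.int32)],1,(255,255,0))
    u,v=proj(cc,[.6565,.184,.06])[0]*3;u=int(np.clip(u,200,1680-200));v=int(np.clip(v,200,1260-200))
    out.append(big[v-200:v+200,u-200:u+200])
cv2.imwrite("pics/e_c.png",np.hstack(out));print(manip.state()['time'])
E
```

```text
time: 14.1
tool_pos: [0.4927, 0.1581, 0.2514]
tool_rot: [-0.0, 0.997, 0.078, 0.002]
contact_force: [0.5, 0.7, -0.1]
gripper_width: 0.799
14.25
```

View pics/e_c.png

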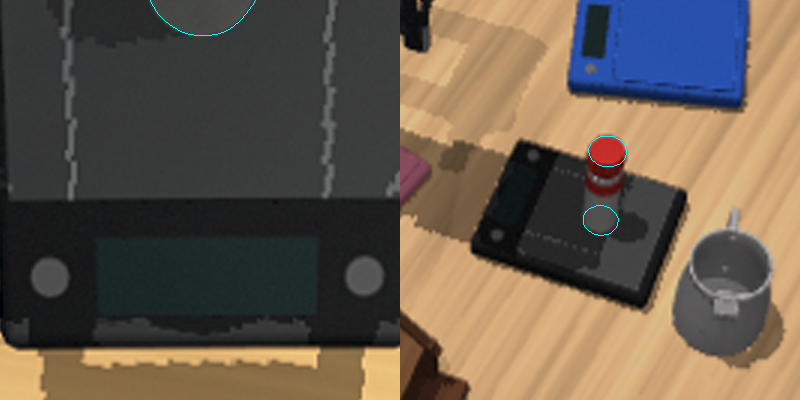

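View pics/e_s.png

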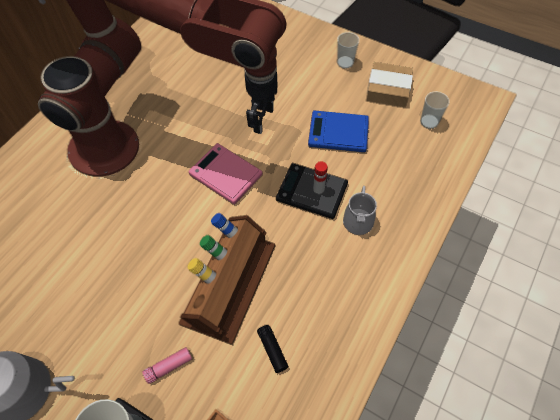

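```bash
python3 - <<'E'
from go import *
c=manip.get_calibration("scene");im=cv2.imread("pics/e_s.png");big=cv2.resize(im,None,fx=6,fy=6,interpolation=2)
a=.155
def rect(x,y,us,vs,z):
    k,s=np.cos(a),np.sin(a);return np.array([[x+k*u-s*v,y+s*u+k*v,z] for u,v in((-us,-vs),(us,-vs),(us,vs),(-us,vs))])
def dr(P,col): cv2.polylines(big,[np.round(proj(c,P)*6+2.5).astype(np.int32)],1,col)
dr(rect(.6565,.184,.062,.062,.028),(0,0,255))
t=np.linspace(0,6.28,40)
for z in(.028,.143): dr(np.c_[.6565+.017*np.cos(t),.184+.017*np.sin(t),0*t+z],(255,255,0))
g=np.clip(big[930:1330,1620:2120].astype(float)*1.8,0,255)
im2=cv2.imread("pics/e_t.png");c=manip.get_calibration("top");big=cv2.resize(im2,None,fx=6,fy=6,interpolation=2)
dr(rect(.6565,.184,.062,.062,.028),(0,0,255))
for z in(.028,.143): dr(np.c_[.6565+.017*np.cos(t),.184+.017*np.sin(t),0*t+z],(255,255,0))
h=np.clip(big[960:1360,1240:1540].astype(float)*1.8,0,255)
cv2.imwrite("pics/e_z.png",np.hstack([g,h]))
E
```

```text
[ WARN:0@0.706] global loadsave.cpp:1063 imwrite_ Unsupported depth image for selected encoder is fallbacked to CV_8U.
```

View pics/e_z.png

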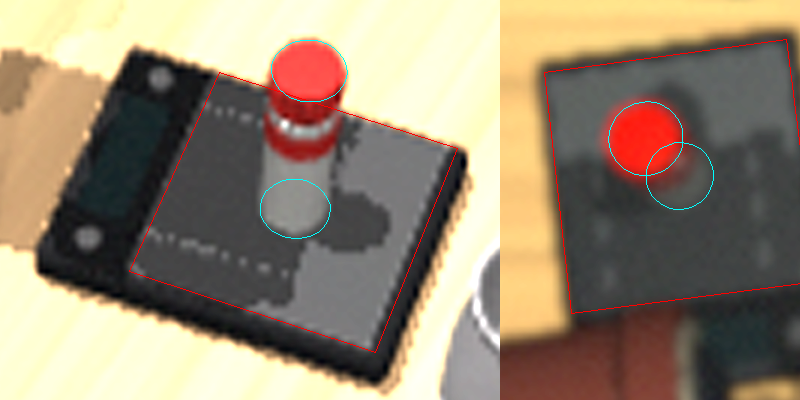

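View pics/e_w.png

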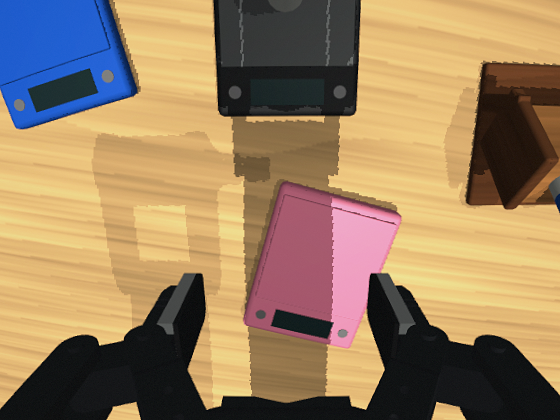

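Both views show the tube upright, cap up and centred on the plate to within about 2 mm. The other three tubes are in their pockets, the jug is where it was, and the gripper is clear. I'll hand the job in.

```bash
python3 -c "
from plant import manip
print(manip.job_done(),manip.state()['time'])"
```

```text
the job is handed in; nothing more can be done
the job is handed in; nothing more can be done
```

I pulled the red-capped tube out of its pocket along its 40° lean, turned it upright and lowered it onto the black scale's plate. I let go only after the wrist force showed a steady 5 N of contact, then moved the gripper up and away. It took about 14 s of robot time.

**Last checks:** the final scene and top pictures show the tube standing upright, cap up, within about 2 mm of the plate's middle. The blue, green and yellow tubes are still in their pockets. The jug looks unmoved in the pictures, though I did not measure it separately.

**Disagreements:** the cameras differed by about 2 mm on where the plate is, which is within the stated calibration error. The last wrist picture caught only the tube's lower edge, so the final check rests on the scene and top cameras. No check failed.

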